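Feel the free play of a depositor's coupling and zero it

TASK

The hand lever of the batter depositor's drive is loose on its shaft. Feel its free play by pushing the black post gently until it firmly resists and keeping it pressed there for about half a second, first towards the side where the red pointer stands, then back the other way, without forcing the shaft round. Leave the lever in the middle of the play you felt, bring the red pointer into line with the lever, and let go, disturbing nothing else.

Things in the scene. Friction and masses are not known exactly. Their poses are not given: they have to be found in the camera images.
- drive: The depositor's metering drive, bolted down: 240 x 220 mm base plate, white round housing under a 176 mm dial, its face 76 mm above the table. Origin on the table under the dial's centre, z up; lever and pointer turn about this z. The low feed trough (137 mm high, 250 mm wide) lies on its +x side, 120 to 230 mm from the axis; lever and pointer stand on its -x side.
- lever: Steel lever (44 mm hub, arm 20 mm wide, its top 95 mm above the table) with an upright black post. Origin as the drive's; its arm points along its own -x. Turns level, loose on a hidden shaft: some 15 to 30 degrees of free play in all, whose middle lies anywhere within 15 degrees of the drive's -x direction and cannot be seen. Light friction (0.7 N at the post) keeps it where it is left.
- lever_post (a point): Point on the black post (16 mm diameter, from 95 to 155 mm above the table), 130 mm above the table, 90 mm from the dial's axis. x points to the axis, z up. At each end of the play the lever firmly resists; a steady press of 3 to 10 N there is right, but beyond about 16 N at the post the shaft itself is forced round, which must not happen.
- pointer_peg (a point): Point on the red pointer's upright peg (12 mm diameter, 83 to 135 mm above the table), 118 mm above the table, 145 mm from the axis; x points to the axis. The flat arm, 10 mm wide, passes under the lever and turns past it about the same axis; friction 0.5 N at the peg. Starts 37 to 52 degrees from the drive's -x direction, towards its -y side; can turn 69 degrees either way.
- muffin_tray: Bystander: loose steel tray 200 x 150 mm with red mould and twelve muffins, 41 mm high; origin under its centre.
- jar: Bystander: loose amber jar with white cap, 68 mm across, 110 mm high; origin under its centre.
- cutter: Bystander: loose steel ring cutter, 70 mm across, 45 mm high; origin under its centre.

How it is judged:
By the outcome, as a careful person would: the job done as asked, in the order asked, and still so for the second after the job is handed in, with the robot touching nothing.
It also fails if it takes over 70 s, if anything falls off the work surface, if the arm or the gripper's body presses on something with over 40 N, if the wrist force passes 120 N, or if a joint passes its speed limit or range.

ROBOT

A 6-joint arm with a two-finger parallel gripper is mounted at the origin on the work surface. World frame = base frame: x ahead of the robot, y to its left, z up, the work surface at z = 0. Lengths are in m, angles in rad, forces in N, time in s.
With the tool pointing down it reaches from about 0.3 to 0.875 m from the base axis. Payload 6.4 kg.
Tool frame: the origin (TCP) lies at the very end of the fingers, on their centre line; the grasp point (between the pads) lies 19 mm behind it (robot.grasp_offset is the z of the grasp point in the tool frame, in m); z points along the fingers, y is the line along which they close (so a half turn about z gives the same grasp; the last joint's range is limited). The gripper opens to 88 mm and grips with 3 to 60 N. Pads are 18 mm wide; open, the fingers measure 123 mm over their backs; the gripper's body (75 mm by 187 mm) begins 45 mm behind the grasp point.
Start: joints at [1.094, 0.181, 1.607, -0, 1.354, -0.206], TCP at [0.154, 0.554, 0.239] pointing down, gripper open.
Joint ranges: [-2.99, 2.99], [-0.89, 2.07], [0.3, 2.58], [-1.14, 4.28], [0, 2.63], [-3.12, 3.12]. Speed limits (rad/s): [2.57, 2.57, 3.01, 3.14, 3.14, 3.14].

INTERFACE

Orientations are given as a rotation vector (axis times angle).
In Python, from plant import robot gives the robot as it stands. The module is installed in compiled form; this text tells all that it offers.
- The arm moves only by the shell command python3 -m crank 'ROWS'. ROWS is a JSON object of lists of equal length, an entry for each row: "gripper": the finger opening in cm, from 0 to 8.81; "xyz": the shift along the tool's x, y, z in cm, a list of three; "twist": the turn, a rotation vector about the tool's x, y, z in rad, a list of three. A call has 1 to 5 rows; each row shifts and turns the commanded pose from where the row before left it, along the tool's axes as they then stand; what a row does not reach is not made up. A row lasts 1/8 s, in which the tool goes at most 62.5 mm and 10.7 degrees, less where a joint would pass 70% of its speed; a pose out of reach is approached as far as the arm can. A call with a gripper value outside its range is refused whole. The fingers move at their own pace and stop on an object; the grip force is fixed at half the most. Time passes only in rows, so rows that do not move let the fingers close. It gives the time, the measured TCP pose, the force and the opening at its end, in the units of the state.
- robot.sense(): the state, without advancing time (a new reading comes with each control period).
- robot.snapshot(name): name is "scene" or "top"; returns a dict with "frame" (480x640x3 uint8, blue, green, red), "fx", "fy", "cx", "cy" (pixels), "pose" (4x4, takes a point from camera to world coordinates). Camera axes: x right, y down, z forward; pixel columns grow to the right and rows downward; lengths in m; the calibration is good to about 2 mm. A picture is of the moment at which its call begins. There is no depth.
- robot.sign_off(): hands the job in, once; it reports no verdict.
The state is a dict: "t": time; "joint_positions": joint angles; "qd": joint speeds; "joint_efforts": joint torques, N m; "ee_pos": TCP position; "eef_rot": TCP orientation; "contact_force": force on the tool from outside, world axes, zero at the start; "torque": the same for the moment, N m; "finger_gap": opening from 0.0 (shut) to 1.0 (fully open).
Only numpy, scipy, OpenCV 4.12 (cv2) and the standard library are available. Lean on these libraries where they do the work, as an engineer would, in place of code of your own. Each camera call takes 0.05 s, during which the arm holds its last target. There are 200 camera calls.

## Working session

There is one attempt and no reset: what is moved stays moved. The work goes in short steps, Python scripts to look and compute and a shell command to move; the robot and the scene stay as the last step left them, time stands still between calls to the robot, and variables do not carry over. Pictures are saved under pics/ and viewed, on a budget of 10 in all, crops included, one or two more only if the job needs it, and the job is handed in when it is done.

```bash
mkdir -p pics; python3 - <<'E'
from plant import robot
import cv2,numpy as np
np.set_printoptions(precision=4,suppress=True)
s=robot.sense()
for k,v in s.items(): print(k,v)
for n in("scene","top"):
    d=robot.snapshot(n); cv2.imwrite(f"pics/{n}0.png",d["frame"]); print(n,d["fx"],d["fy"],d["cx"],d["cy"]);print(np.array(d["pose"]))
E
```

```text
t 0.0
joint_positions [ 1.0937  0.1815  1.608  -0.      1.3538 -0.2063]
qd [-0.0011 -0.0006  0.0011  0.0011 -0.0005 -0.0007]
joint_efforts [ -0.0017 -43.3846 -34.1854   0.07     0.0382  -0.0001]
ee_pos [0.1535 0.5536 0.2378]
eef_rot [-0.424  -3.1123  0.0026]
contact_force [ 0.7408 -0.5195  0.2719]
torque [ 0.0147 -0.0225  0.0085]
finger_gap 0.9999101560587912
scene 546.2182509110836 546.2182509110836 317.35734985809626 232.76886292376074
[[-0.6541  0.5806 -0.4848  1.11  ]
 [ 0.7563  0.4947 -0.4281  0.4836]
 [-0.0087 -0.6467 -0.7627  0.9794]
 [ 0.      0.      0.      1.    ]]
top 440.1356944431151 440.1356944431151 316.6053804718943 236.9344450976109
[[ 0.008  -0.991   0.1339  0.4451]
 [-0.9998 -0.0054  0.0196 -0.0205]
 [-0.0187 -0.134  -0.9908  1.2069]
 [ 0.      0.      0.      1.    ]]
```

View pics/scene0.png

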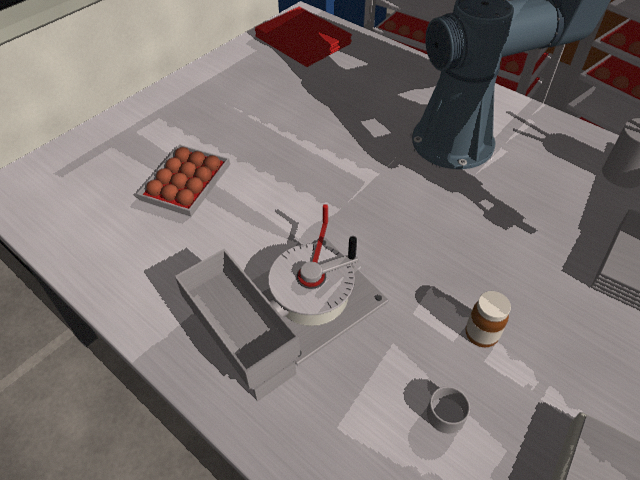

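View pics/top0.png

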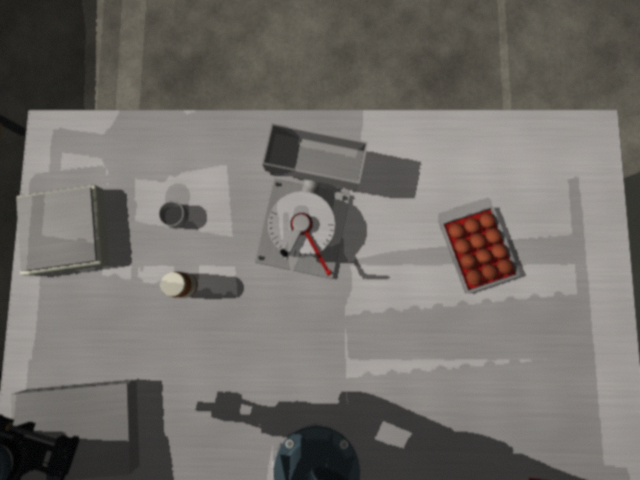

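The scene view shows the dial at about (311,278), the red peg at (325,208) and the black post at (352,242). In the top view the dial is at (302,222), the post at (285,253) and the peg at (330,273). The tray, jar and cutter are well clear of the drive. I'll measure these points next.

```bash
cat > h.py <<'E'
import cv2,numpy as np
from plant import robot
np.set_printoptions(precision=4,suppress=True)
def ray(d,u,v):
    P=np.array(d["pose"]); r=P[:3,:3]@[(u-d["cx"])/d["fx"],(v-d["cy"])/d["fy"],1]
    return P[:3,3],r
def onz(d,u,v,z):
    o,r=ray(d,u,v); return o+r*(z-o[2])/r[2]
def px(d,p):
    P=np.array(d["pose"]); c=P[:3,:3].T@(np.asarray(p)-P[:3,3]); return c[0]/c[2]*d["fx"]+d["cx"],c[1]/c[2]*d["fy"]+d["cy"]
def mask(f,kind):
    h=cv2.cvtColor(f,cv2.COLOR_BGR2HSV)
    if kind=="red": return cv2.inRange(h,(0,150,60),(8,255,255))|cv2.inRange(h,(172,150,60),(180,255,255))
    if kind=="black": return cv2.inRange(h,(0,0,0),(180,255,45))
    if kind=="white": return cv2.inRange(h,(0,0,165),(180,50,255))
E
python3 - <<'E'
from h import *
out=[]
for n,(x0,y0,w,h) in dict(scene=(250,190,140,150),top=(240,160,140,150)).items():
    d=robot.snapshot(n); f=d["frame"][y0:y0+h,x0:x0+w]
    for k in("red","black","white"):
        c,_=cv2.findContours(mask(f,k),cv2.RETR_EXTERNAL,cv2.CHAIN_APPROX_NONE)
        for q in sorted(c,key=cv2.contourArea)[::-1][:3]:
            if len(q)<6: continue
            q=q.reshape(-1,2)+[x0,y0]; print(n,k,len(q),q.min(0),q.max(0),"low",q[q[:,1].argmin()],"bot",q[q[:,1].argmax()],cv2.fitEllipse(q))
    f=cv2.resize(f,(400,429),interpolation=cv2.INTER_CUBIC); out.append(f)
cv2.imwrite("pics/c1.png",np.hstack(out))
E
```

```text
scene red 118 [313 205] [327 261] low [323 205] bot [313 261] ((321.03497314453125, 231.86810302734375), (6.565309524536133, 56.99189376831055), 11.713480949401855)
scene red 62 [298 274] [324 286] low [323 274] bot [308 286] ((310.60931396484375, 273.1725769042969), (23.976606369018555, 26.009353637695312), 102.3616943359375)
scene black 50 [348 237] [355 258] low [350 237] bot [349 258] ((351.6826171875, 247.7897186279297), (6.912397384643555, 25.335079193115234), 4.018016815185547)
scene black 6 [313 246] [313 249] low [313 246] bot [313 249] ((313.0, 247.56326293945312), (0.00047855963930487633, 3.147536516189575), 0.003981894347816706)
scene white 295 [250 190] [340 238] low [250 190] bot [297 238] ((293.1777648925781, 209.042236328125), (40.26625061035156, 83.88990783691406), 105.59855651855469)
scene white 315 [269 244] [343 313] low [307 244] bot [308 313] ((303.9471740722656, 278.5489501953125), (60.2028694152832, 68.1605224609375), 68.8810043334961)
scene white 109 [250 224] [286 257] low [250 224] bot [250 257] ((262.61773681640625, 240.11898803710938), (29.213138580322266
[... 154 characters left out ...]
054443, 50.98540496826172), 151.37188720703125)
top black 16 [281 250] [287 255] low [282 250] bot [283 255] ((283.97381591796875, 252.67581176757812), (4.360701560974121, 6.936343669891357), 128.32669067382812)
top white 218 [278 193] [332 237] low [296 193] bot [282 237] ((303.1152648925781, 218.6632537841797), (49.291709899902344, 50.318809509277344), 12.85048770904541)
top white 155 [351 266] [379 309] low [352 266] bot [376 309] ((365.59326171875, 288.6430969238281), (25.02507209777832, 41.272789001464844), 152.25888061523438)
top white 97 [356 195] [379 222] low [357 195] bot [377 222] ((369.6516418457031, 206.50376892089844), (19.876506805419922, 30.14091682434082), 151.6670684814453)
```

View pics/c1.png

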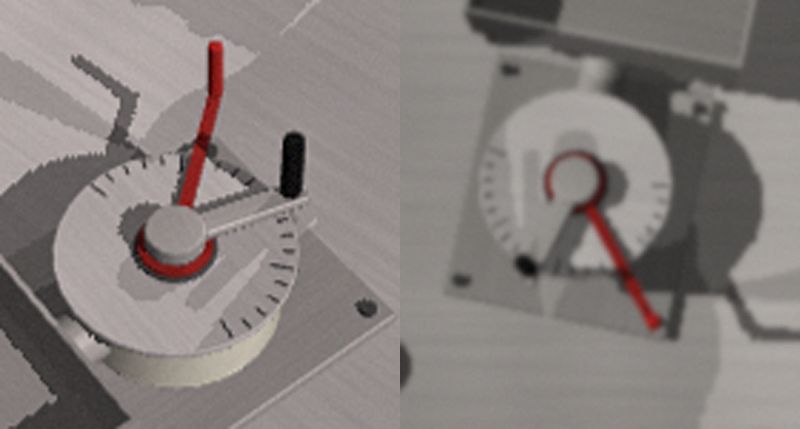

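The crop shows the hub top centre at about (311.6,269.1) in the scene view and (302.0,223.0) in the top view. The post top is near (352,239) in scene and (284,252.5) in top. The peg tip is near (325,206) in scene and (329,273) in top.

```bash
python3 - <<'E'
from h import *
S=robot.snapshot("scene");T=robot.snapshot("top")
def tri(a,b):
    A=np.zeros((3,3));B=np.zeros(3)
    for d,p in((S,a),(T,b)):
        o,r=ray(d,*p);r/=np.linalg.norm(r);M=np.eye(3)-np.outer(r,r);A+=M;B+=M@o
    return np.linalg.solve(A,B)
print("hub",onz(S,311.6,269.1,.095),onz(T,302,223,.095),tri((311.6,269.1),(302,223)))
print("dial",onz(S,311.8,278.9,.076),onz(T,301.4,223,.076))
print("post top",onz(S,352.3,238.5,.155),onz(T,283.9,252.6,.155),tri((352.3,238.5),(283.9,252.6)))
print("peg top",onz(S,325.2,206.5,.135),onz(T,329,273,.135),tri((325.2,206.5),(329,273)))
# plate corners, top view (crop px -> px), near edge
g=lambda x,y:((x-400)/2.857+240,160+y/2.857)
a=onz(T,*g(447,293),.012);b=onz(T,*g(673,337),.012);print("edge",a,b,np.linalg.norm(a-b),"drive -x dir deg",np.degrees(np.arctan2(*(a-b)[1::-1]))+90)
c=S; 
for n,p in(("jar",T and onz(T,173,284,.11)),("cutter",onz(T,173,214,.045)),("tray",onz(T,481,250,.04))):print(n,p)
E
```

```text
hub [0.6278 0.0411 0.095 ] [0.6311 0.0392 0.095 ] [0.6297 0.0405 0.0968]
dial [0.6356 0.0481 0.076 ] [0.6343 0.0418 0.076 ]
post top [0.5527 0.0827 0.155 ] [0.5488 0.0786 0.155 ] [0.5491 0.0795 0.1492]
peg top [ 0.5075 -0.0253  0.135 ] [ 0.5017 -0.0302  0.135 ] [ 0.502  -0.0301  0.1272]
edge [0.5352 0.1665 0.012 ] [ 0.4949 -0.049   0.012 ] 0.21928926423114273 drive -x dir deg 169.4161592628878
jar [0.4729 0.3585 0.11  ]
cutter [0.6624 0.3907 0.045 ]
tray [ 0.5702 -0.4329  0.04  ]
```

Axis is at about (0.631,0.040). The post is 90 mm out at 153.4° and the peg 145 mm out at 208.9°; both radii match the spec. Drive −x is about 169.4°, so the pointer is 39.5° off it, which is in range. I'll straddle the post with the fingers 4 cm apart, tool x pointing outward and y tangential.

```bash

python3 -m crank '{"gripper":[4,4,4,4,4],"xyz":[[-4.25,-2.9,0],[-4.25,-2.9,0],[-4.25,-2.9,0],[-4.25,-2.9,0],[-4.25,-2.9,0]],"twist":[[0,0,0],[0,0,0],[0,0,0],[0,0,0],[0,0,0]]}'
python3 -m crank '{"gripper":[4,4,4,4,4],"xyz":[[-4.25,-2.9,0],[-4.25,-2.9,0],[-4.25,-2.9,0],[-4.25,-2.9,0],[-4.25,-2.9,0]],"twist":[[0,0,0],[0,0,0],[0,0,0],[0,0,0],[0,0,0]]}'
python3 -m crank '{"gripper":[4,4,4,4,4],"xyz":[[-4.2,-3,0],[-4.2,-3.1,0],[0,0,0],[0,0,0],[0,0,0]],"twist":[[0,0,0],[0,0,0],[0,0,0.1],[0,0,0.094],[0,0,0]]}'
cat >> h.py <<'E'
from scipy.spatial.transform import Rotation as Ro
AX=np.array([.631,.040])
def st(r=.008):
    s=robot.sense(); R=Ro.from_rotvec(s["eef_rot"]).as_matrix(); p=np.array(s["ee_pos"]); q=p[:2]-AX
    g=s["finger_gap"]*88.1
    print("t %.2f"%s["t"],"p",p,"r %.1fmm phi %.2f"%(np.hypot(*q)*1e3,np.degrees(np.arctan2(q[1],q[0]))%360),"xyaw %.2f"%(np.degrees(np.arctan2(R[1,0],R[0,0]))%360),"tilt",R[:,2],"gap mm %.2f"%g,"Ftool",R.T@np.array(s["contact_force"]),"q6 %.2f"%s["joint_positions"][5])
    return s,R,p
E
python3 -c "
from h import *
s,R,p=st(); print('to post (tool mm)',1e3*R.T@(np.array([.5505,.0798,.107])-p))"
```

```text
t: 0.92
ee_pos: [0.3206, 0.3562, 0.2389]
eef_rot: [0.424, 3.112, 0.001]
contact_force: [1.2, -0.2, -0.6]
finger_gap: 0.465
t: 1.55
ee_pos: [0.4867, 0.1595, 0.2389]
eef_rot: [0.424, 3.112, 0.0]
contact_force: [0.9, 0.6, 0.2]
finger_gap: 0.458
t: 2.17
ee_pos: [0.5503, 0.0795, 0.2386]
eef_rot: [-0.723, -3.057, 0.0]
contact_force: [0.5, 0.7, -0.2]
finger_gap: 0.452
t 2.17 p [0.5503 0.0795 0.2386] r 89.8mm phi 153.91 xyaw 153.39 tilt [-0.0003  0.     -1.    ] gap mm 39.83 Ftool [-0.1635  0.8603  0.2435] q6 -1.18
to post (tool mm) [ -0.0403   0.3565 131.5723]
```

```bash

python3 -m crank '{"gripper":[4,4,4],"xyz":[[0,0,3.5],[0,0,3.3],[0,0,0]],"twist":[[0,0,0],[0,0,0],[0,0,0]]}'
python3 -c "
from h import *
st()
d=robot.snapshot('scene');cv2.imwrite('pics/s2.png',cv2.resize(d['frame'][150:330,230:420],(760,720))[:600])"
```

```text
t: 2.55
ee_pos: [0.5482, 0.08, 0.1682]
eef_rot: [-0.719, -3.052, 0.001]
contact_force: [0.2, 0.2, 0.7]
finger_gap: 0.453
t 2.55 p [0.5482 0.08   0.1682] r 92.0mm phi 154.19 xyaw 153.48 tilt [-0.0057  0.0004 -1.    ] gap mm 39.91 Ftool [-0.1052  0.2341 -0.7301] q6 -1.18
```

View pics/s2.png

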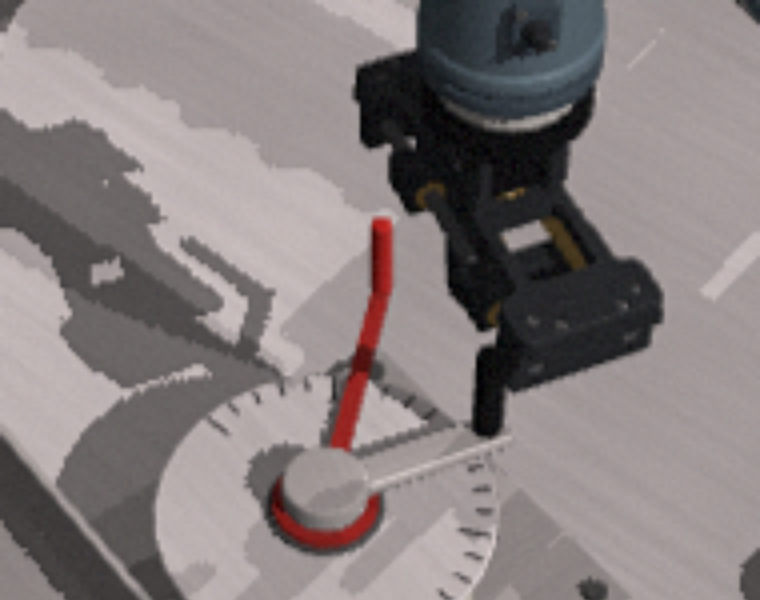

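```bash

python3 -c "
from h import *
s,R,p=st()
d=robot.snapshot('scene')
for o in [(0,0,0),(-9,20,0),(9,20,0),(-9,37,0),(9,37,0),(9,37,-64),(0,-20,0),(0,-37,0),(37,93,-64),(-37,93,-64),(37,-93,-64)]:
  u,v=px(d,p+R@(np.array(o)/1e3)); print(o,'crop',round((u-230)*4),round((v-150)*4))"
```

```text
t 2.60 p [0.5497 0.0799 0.1702] r 90.6mm phi 153.85 xyaw 153.46 tilt [-0.0022  0.0001 -1.    ] gap mm 39.88 Ftool [ 0.256   0.2012 -0.6168] q6 -1.18
(0, 0, 0) crop 490 327
(-9, 20, 0) crop 491 362
(9, 20, 0) crop 524 351
(-9, 37, 0) crop 506 388
(9, 37, 0) crop 540 376
(9, 37, -64) crop 548 288
(0, -20, 0) crop 473 299
(0, -37, 0) crop 458 275
(37, 93, -64) crop 660 356
(-37, 93, -64) crop 509 408
(37, -93, -64) crop 483 89
```

The body slab at (585,330) in the crop is where my projection puts it. The TCP projects to (490,327), straight above the post at (489,354), so I can descend.

```bash

python3 -m crank '{"gripper":[4,4,4,4],"xyz":[[0,0,3.1],[0,0,3.1],[0,0,0],[0,0,0]],"twist":[[0,0,0],[0,0,0],[0,0,0],[0,0,0]]}'
python3 -c "
from h import *
st()"
```

```text
t: 3.15
ee_pos: [0.5519, 0.0797, 0.1109]
eef_rot: [0.722, 3.054, 0.001]
contact_force: [0.1, 0.2, -0.6]
finger_gap: 0.453
t 3.15 p [0.5519 0.0797 0.1109] r 88.5mm phi 153.37 xyaw 153.39 tilt [ 0.0031 -0.0002 -1.    ] gap mm 39.93 Ftool [0.0451 0.2286 0.6078] q6 -1.18
```

```bash

python3 -m crank '{"gripper":[4,4,4,4,4],"xyz":[[-0.012,-0.47,0],[-0.012,-0.47,0],[-0.012,-0.47,0],[-0.012,-0.47,0],[0,0,0]],"twist":[[0,0,-0.0524],[0,0,-0.0524],[0,0,-0.0524],[0,0,-0.0524],[0,0,0]]}'
python3 -c "
from h import *
st()"
python3 -m crank '{"gripper":[4,4,4],"xyz":[[-0.008,-0.23,0],[-0.008,-0.23,0],[0,0,0]],"twist":[[0,0,-0.026],[0,0,-0.026],[0,0,0]]}'
python3 -c "
from h import *
st()"
```

```text
t: 3.78
ee_pos: [0.5451, 0.0618, 0.1109]
eef_rot: [0.4, 3.112, 0.0]
contact_force: [0.3, 0.2, -0.5]
finger_gap: 0.452
t 3.77 p [0.5451 0.0618 0.1109] r 88.6mm phi 165.73 xyaw 165.34 tilt [ 0.0035 -0.0004 -1.    ] gap mm 39.85 Ftool [-0.2311  0.2793  0.5091] q6 -1.42
t: 4.15
ee_pos: [0.5428, 0.0575, 0.1088]
eef_rot: [-0.318, -3.125, 0.0]
contact_force: [0.9, 0.9, -0.4]
finger_gap: 0.45
t 4.15 p [0.5428 0.0575 0.1088] r 89.9mm phi 168.79 xyaw 168.37 tilt [-0.     -0.0001 -1.    ] gap mm 39.64 Ftool [-0.6814  1.0242  0.3589] q6 -1.48
```

```bash
cat > ok.py <<'E'
import sys
from h import *
s,R,p=st(); sys.exit(abs((R.T@np.array(s["contact_force"]))[1])>float(sys.argv[1]))
E
python3 -m crank '{"gripper":[4],"xyz":[[-0.001,-0.1,0]],"twist":[[0,0,-0.011]]}' >/dev/null && python3 ok.py 2.5 &&
python3 -m crank '{"gripper":[4],"xyz":[[-0.001,-0.1,0]],"twist":[[0,0,-0.011]]}' >/dev/null && python3 ok.py 2.5 &&
python3 -m crank '{"gripper":[4],"xyz":[[-0.001,-0.1,0]],"twist":[[0,0,-0.011]]}' >/dev/null && python3 ok.py 2.5 &&
python3 -m crank '{"gripper":[4],"xyz":[[-0.001,-0.1,0]],"twist":[[0,0,-0.011]]}' >/dev/null && python3 ok.py 2.5 &&
python3 -m crank '{"gripper":[4],"xyz":[[-0.001,-0.1,0]],"twist":[[0,0,-0.011]]}' >/dev/null && python3 ok.py 2.5 &&
python3 -m crank '{"gripper":[4],"xyz":[[-0.001,-0.1,0]],"twist":[[0,0,-0.011]]}' >/dev/null && python3 ok.py 2.5
```

```text
t 4.28 p [0.5426 0.0567 0.1086] r 90.0mm phi 169.30 xyaw 169.01 tilt [-0.0001  0.0001 -1.    ] gap mm 40.20 Ftool [-0.2405  0.5388 -1.3879] q6 -1.49False
```

```bash
sed -i 's/sys.exit(\(.*\))$/sys.exit(int(\1))/' ok.py
python3 -m crank '{"gripper":[4],"xyz":[[-0.001,-0.1,0]],"twist":[[0,0,-0.011]]}' >/dev/null && python3 ok.py 2.5 &&
python3 -m crank '{"gripper":[4],"xyz":[[-0.001,-0.1,0]],"twist":[[0,0,-0.011]]}' >/dev/null && python3 ok.py 2.5 &&
python3 -m crank '{"gripper":[4],"xyz":[[-0.001,-0.1,0]],"twist":[[0,0,-0.011]]}' >/dev/null && python3 ok.py 2.5 &&
python3 -m crank '{"gripper":[4],"xyz":[[-0.001,-0.1,0]],"twist":[[0,0,-0.011]]}' >/dev/null && python3 ok.py 2.5 &&
python3 -m crank '{"gripper":[4],"xyz":[[-0.001,-0.1,0]],"twist":[[0,0,-0.011]]}' >/dev/null && python3 ok.py 2.5 &&
python3 -m crank '{"gripper":[4],"xyz":[[-0.001,-0.1,0]],"twist":[[0,0,-0.011]]}' >/dev/null && python3 ok.py 2.5 &&
python3 -m crank '{"gripper":[4],"xyz":[[-0.001,-0.1,0]],"twist":[[0,0,-0.011]]}' >/dev/null && python3 ok.py 2.5 &&
python3 -m crank '{"gripper":[4],"xyz":[[-0.001,-0.1,0]],"twist":[[0,0,-0.011]]}' >/dev/null && python3 ok.py 2.5 &&
python3 -m crank '{"gripper":[4],"xyz":[[-0.001,-0.1,0]],"twist":[[0,0,-0.011]]}' >/dev/null && python3 ok.py 2.5 &&
python3 -m crank '{"gripper":[4],"xyz":[[-0.001,-0.1,0]],"twist":[[0,0,-0.011]]}' >/dev/null && python3 ok.py 2.5
```

```text
t 4.40 p [0.5424 0.0557 0.1087] r 90.0mm phi 169.96 xyaw 169.66 tilt [-0.0001  0.0001 -1.    ] gap mm 39.87 Ftool [ 0.1499  0.8857 -0.8608] q6 -1.51
t 4.53 p [0.5422 0.0547 0.1087] r 90.0mm phi 170.63 xyaw 170.29 tilt [-0.0001  0.     -1.    ] gap mm 39.98 Ftool [ 0.4066  0.9411 -0.7018] q6 -1.52
t 4.65 p [0.5421 0.0536 0.1087] r 90.0mm phi 171.30 xyaw 170.92 tilt [-0. -0. -1.] gap mm 40.05 Ftool [-0.2041  0.531   0.1694] q6 -1.53
t 4.78 p [0.5419 0.0526 0.1087] r 90.0mm phi 171.92 xyaw 171.55 tilt [-0.  0. -1.] gap mm 39.99 Ftool [-0.626   1.7229 -0.0189] q6 -1.54
t 4.90 p [0.5418 0.0516 0.1087] r 90.0mm phi 172.58 xyaw 172.18 tilt [-0.0001 -0.     -1.    ] gap mm 40.01 Ftool [-0.8023  0.809   0.4544] q6 -1.56
t 5.03 p [0.5416 0.0506 0.1087] r 90.0mm phi 173.20 xyaw 172.81 tilt [-0.0001  0.     -1.    ] gap mm 39.88 Ftool [-0.5529  0.4219 -0.7304] q6 -1.57
t 5.15 p [0.5415 0.0497 0.1087] r 90.0mm phi 173.83 xyaw 173.44 tilt [-0.  0. -1.] gap mm 39.85 Ftool [-0.9362 -0.052   0.2481] q6 -1.58
t 5.28 p [0.5414 0.0487 0.1087] r 90.0mm phi 174.47 xyaw 174.07 tilt [ 0.  0. -1.] gap mm 39.55 Ftool [-0.0631 -0.0042  0.2481] q6 -1.60
t 5.40 p [0.5413 0.0477 0.1087] r 90.0mm phi 175.11 xyaw 174.70 tilt [-0.0001 -0.     -1.    ] gap mm 40.03 Ftool [-0.6106  0.0506 -0.0543] q6 -1.61
t 5.53 p [0.5413 0.0467 0.1087] r 90.0mm phi 175.74 xyaw 175.33 tilt [ 0. -0. -1.] gap mm 40.15 Ftool [-0.3333  1.2432  0.0692] q6 -1.62
```

```bash

python3 -m crank '{"gripper":[4],"xyz":[[-0.001,-0.1,0]],"twist":[[0,0,-0.011]]}' >/dev/null && python3 ok.py 2.5 &&
python3 -m crank '{"gripper":[4],"xyz":[[-0.001,-0.1,0]],"twist":[[0,0,-0.011]]}' >/dev/null && python3 ok.py 2.5 &&
python3 -m crank '{"gripper":[4],"xyz":[[-0.001,-0.1,0]],"twist":[[0,0,-0.011]]}' >/dev/null && python3 ok.py 2.5 &&
python3 -m crank '{"gripper":[4],"xyz":[[-0.001,-0.1,0]],"twist":[[0,0,-0.011]]}' >/dev/null && python3 ok.py 2.5 &&
python3 -m crank '{"gripper":[4],"xyz":[[-0.001,-0.1,0]],"twist":[[0,0,-0.011]]}' >/dev/null && python3 ok.py 2.5 &&
python3 -m crank '{"gripper":[4],"xyz":[[-0.001,-0.1,0]],"twist":[[0,0,-0.011]]}' >/dev/null && python3 ok.py 2.5 &&
python3 -m crank '{"gripper":[4],"xyz":[[-0.001,-0.1,0]],"twist":[[0,0,-0.011]]}' >/dev/null && python3 ok.py 2.5 &&
python3 -m crank '{"gripper":[4],"xyz":[[-0.001,-0.1,0]],"twist":[[0,0,-0.011]]}' >/dev/null && python3 ok.py 2.5 &&
python3 -m crank '{"gripper":[4],"xyz":[[-0.001,-0.1,0]],"twist":[[0,0,-0.011]]}' >/dev/null && python3 ok.py 2.5 &&
python3 -m crank '{"gripper":[4],"xyz":[[-0.001,-0.1,0]],"twist":[[0,0,-0.011]]}' >/dev/null && python3 ok.py 2.5 &&
python3 -m crank '{"gripper":[4],"xyz":[[-0.001,-0.1,0]],"twist":[[0,0,-0.011]]}' >/dev/null && python3 ok.py 2.5 &&
python3 -m crank '{"gripper":[4],"xyz":[[-0.001,-0.1,0]],"twist":[[0,0,-0.011]]}' >/dev/null && python3 ok.py 2.5
```

```text
t 5.65 p [0.5412 0.0457 0.1087] r 90.0mm phi 176.40 xyaw 175.96 tilt [ 0. -0. -1.] gap mm 40.06 Ftool [-0.9769  1.3584  0.484 ] q6 -1.63
t 5.78 p [0.5411 0.0447 0.1087] r 90.0mm phi 177.02 xyaw 176.60 tilt [-0. -0. -1.] gap mm 39.74 Ftool [-1.4071 -0.1514 -0.7027] q6 -1.65
t 5.90 p [0.5411 0.0437 0.1087] r 90.0mm phi 177.65 xyaw 177.22 tilt [ 0. -0. -1.] gap mm 40.12 Ftool [-0.5204  0.3496  0.0662] q6 -1.66
t 6.03 p [0.541  0.0427 0.1087] r 90.0mm phi 178.30 xyaw 177.85 tilt [-0. -0. -1.] gap mm 39.99 Ftool [-0.2306  0.7641  0.2716] q6 -1.67
t 6.15 p [0.5412 0.0423 0.1087] r 89.9mm phi 178.52 xyaw 178.47 tilt [ 0.0005  0.0012 -1.    ] gap mm 39.93 Ftool [-2.6116  5.7727  0.7897] q6 -1.69
```

The lever firmly resists here at 5.8 N, so I'll hold it and read the force.

```bash

python3 -m crank '{"gripper":[4],"xyz":[[0,0,0]],"twist":[[0,0,0]]}' >/dev/null && python3 ok.py 9 &&
python3 -m crank '{"gripper":[4,4],"xyz":[[0,0,0],[0,0,0]],"twist":[[0,0,0],[0,0,0]]}' >/dev/null && python3 ok.py 9 &&
python3 -m crank '{"gripper":[4,4],"xyz":[[0,0,0],[0,0,0]],"twist":[[0,0,0],[0,0,0]]}' >/dev/null && python3 ok.py 9
python3 -c "
from h import *
d=robot.snapshot('top');cv2.imwrite('pics/t3.png',d['frame'])"
```

```text
t 6.28 p [0.5412 0.0423 0.1087] r 89.8mm phi 178.51 xyaw 178.46 tilt [ 0.0005  0.0011 -1.    ] gap mm 40.04 Ftool [-1.3988  3.6212  1.4421] q6 -1.69
t 6.53 p [0.5412 0.0424 0.1087] r 89.9mm phi 178.49 xyaw 178.45 tilt [ 0.0005  0.001  -1.    ] gap mm 39.89 Ftool [-0.1306  4.264   0.4532] q6 -1.69
t 6.78 p [0.5412 0.0423 0.1087] r 89.8mm phi 178.51 xyaw 178.46 tilt [ 0.0005  0.0009 -1.    ] gap mm 40.21 Ftool [-1.5589  4.6721  0.2309] q6 -1.69
```

```bash

python3 -m crank '{"gripper":[4,4],"xyz":[[0,-0.02,0],[0,0,0]],"twist":[[0,0,0],[0,0,0]]}' >/dev/null && python3 ok.py 9
python3 -m crank '{"gripper":[4,4,4],"xyz":[[0,0,0],[0,0,0],[0,0,0]],"twist":[[0,0,0],[0,0,0],[0,0,0]]}' >/dev/null; python3 ok.py 9
python3 -m crank '{"gripper":[4,4,4,4,4],"xyz":[[-0.012,0.47,0],[-0.012,0.47,0],[-0.012,0.47,0],[-0.012,0.47,0],[-0.012,0.47,0]],"twist":[[0,0,0.0524],[0,0,0.0524],[0,0,0.0524],[0,0,0.0524],[0,0,0.0524]]}' >/dev/null; python3 ok.py 2.5
```

```text
t 7.08 p [0.5412 0.0423 0.1087] r 89.8mm phi 178.52 xyaw 178.45 tilt [ 0.0006  0.0012 -1.    ] gap mm 40.06 Ftool [-1.9625  6.1233  0.9385] q6 -1.69
t 7.45 p [0.5412 0.0423 0.1087] r 89.8mm phi 178.52 xyaw 178.46 tilt [ 0.0006  0.0012 -1.    ] gap mm 39.95 Ftool [-2.6452  6.3934  1.2317] q6 -1.69
t 8.07 p [0.5444 0.0644 0.1086] r 89.9mm phi 164.27 xyaw 163.35 tilt [-0.0008 -0.0008 -1.    ] gap mm 39.91 Ftool [-0.2587 -0.3168 -0.2217] q6 -1.38
```

```bash

python3 -m crank '{"gripper":[4],"xyz":[[-0.001,0.1,0]],"twist":[[0,0,0.011]]}' >/dev/null && python3 ok.py 2.5 &&
python3 -m crank '{"gripper":[4],"xyz":[[-0.001,0.1,0]],"twist":[[0,0,0.011]]}' >/dev/null && python3 ok.py 2.5 &&
python3 -m crank '{"gripper":[4],"xyz":[[-0.001,0.1,0]],"twist":[[0,0,0.011]]}' >/dev/null && python3 ok.py 2.5 &&
python3 -m crank '{"gripper":[4],"xyz":[[-0.001,0.1,0]],"twist":[[0,0,0.011]]}' >/dev/null && python3 ok.py 2.5 &&
python3 -m crank '{"gripper":[4],"xyz":[[-0.001,0.1,0]],"twist":[[0,0,0.011]]}' >/dev/null && python3 ok.py 2.5 &&
python3 -m crank '{"gripper":[4],"xyz":[[-0.001,0.1,0]],"twist":[[0,0,0.011]]}' >/dev/null && python3 ok.py 2.5 &&
python3 -m crank '{"gripper":[4],"xyz":[[-0.001,0.1,0]],"twist":[[0,0,0.011]]}' >/dev/null && python3 ok.py 2.5 &&
python3 -m crank '{"gripper":[4],"xyz":[[-0.001,0.1,0]],"twist":[[0,0,0.011]]}' >/dev/null && python3 ok.py 2.5 &&
python3 -m crank '{"gripper":[4],"xyz":[[-0.001,0.1,0]],"twist":[[0,0,0.011]]}' >/dev/null && python3 ok.py 2.5 &&
python3 -m crank '{"gripper":[4],"xyz":[[-0.001,0.1,0]],"twist":[[0,0,0.011]]}' >/dev/null && python3 ok.py 2.5 &&
python3 -m crank '{"gripper":[4],"xyz":[[-0.001,0.1,0]],"twist":[[0,0,0.011]]}' >/dev/null && python3 ok.py 2.5 &&
python3 -m crank '{"gripper":[4],"xyz":[[-0.001,0.1,0]],"twist":[[0,0,0.011]]}' >/dev/null && python3 ok.py 2.5
```

```text
t 8.20 p [0.5448 0.0655 0.1086] r 89.9mm phi 163.54 xyaw 162.82 tilt [-0.0005 -0.0006 -1.    ] gap mm 40.14 Ftool [-0.2435 -0.3004  0.5241] q6 -1.37
t 8.32 p [0.5452 0.0664 0.1087] r 89.8mm phi 162.92 xyaw 162.19 tilt [-0.0003 -0.0004 -1.    ] gap mm 40.08 Ftool [ 0.0695 -0.1176  0.6441] q6 -1.35
t 8.45 p [0.5455 0.0673 0.1087] r 89.8mm phi 162.31 xyaw 161.52 tilt [-0.0004 -0.0004 -1.    ] gap mm 39.75 Ftool [ 0.7561 -0.3577  0.448 ] q6 -1.34
t 8.57 p [0.5458 0.0683 0.1087] r 89.8mm phi 161.60 xyaw 160.88 tilt [-0.0004 -0.0002 -1.    ] gap mm 39.70 Ftool [ 1.1895 -0.2511  0.1812] q6 -1.33
t 8.70 p [0.5461 0.0694 0.1086] r 89.9mm phi 160.90 xyaw 160.24 tilt [-0.0005 -0.0001 -1.    ] gap mm 39.80 Ftool [ 0.7772 -0.8433  0.2575] q6 -1.32
t 8.82 p [0.5465 0.0704 0.1086] r 89.8mm phi 160.22 xyaw 159.61 tilt [-0.0004 -0.     -1.    ] gap mm 40.13 Ftool [ 1.0304 -2.5444 -1.1199] q6 -1.30
```

```bash

python3 -m crank '{"gripper":[4],"xyz":[[0,0,0]],"twist":[[0,0,0]]}' >/dev/null && python3 ok.py 2.5 &&
python3 -m crank '{"gripper":[4],"xyz":[[-0.001,0.1,0]],"twist":[[0,0,0.011]]}' >/dev/null && python3 ok.py 2.5 &&
python3 -m crank '{"gripper":[4],"xyz":[[-0.001,0.1,0]],"twist":[[0,0,0.011]]}' >/dev/null && python3 ok.py 2.5 &&
python3 -m crank '{"gripper":[4],"xyz":[[-0.001,0.1,0]],"twist":[[0,0,0.011]]}' >/dev/null && python3 ok.py 2.5 &&
python3 -m crank '{"gripper":[4],"xyz":[[-0.001,0.1,0]],"twist":[[0,0,0.011]]}' >/dev/null && python3 ok.py 2.5 &&
python3 -m crank '{"gripper":[4],"xyz":[[-0.001,0.1,0]],"twist":[[0,0,0.011]]}' >/dev/null && python3 ok.py 2.5 &&
python3 -m crank '{"gripper":[4],"xyz":[[-0.001,0.1,0]],"twist":[[0,0,0.011]]}' >/dev/null && python3 ok.py 2.5 &&
python3 -m crank '{"gripper":[4],"xyz":[[-0.001,0.1,0]],"twist":[[0,0,0.011]]}' >/dev/null && python3 ok.py 2.5 &&
python3 -m crank '{"gripper":[4],"xyz":[[-0.001,0.1,0]],"twist":[[0,0,0.011]]}' >/dev/null && python3 ok.py 2.5 &&
python3 -m crank '{"gripper":[4],"xyz":[[-0.001,0.1,0]],"twist":[[0,0,0.011]]}' >/dev/null && python3 ok.py 2.5 &&
python3 -m crank '{"gripper":[4],"xyz":[[-0.001,0.1,0]],"twist":[[0,0,0.011]]}' >/dev/null && python3 ok.py 2.5 
```

```text
t 8.95 p [0.5466 0.0705 0.1087] r 89.7mm phi 160.13 xyaw 159.65 tilt [ 0.  0. -1.] gap mm 39.74 Ftool [ 0.645  -0.6477  0.6033] q6 -1.30
t 9.07 p [0.5469 0.0713 0.1087] r 89.7mm phi 159.57 xyaw 158.99 tilt [-0.0002 -0.0001 -1.    ] gap mm 39.91 Ftool [-0.0948 -0.208   0.0742] q6 -1.29
t 9.20 p [0.5473 0.0723 0.1087] r 89.7mm phi 158.91 xyaw 158.34 tilt [-0.0002  0.     -1.    ] gap mm 40.03 Ftool [ 1.502  -1.0107  0.4959] q6 -1.28
t 9.32 p [0.5477 0.0732 0.1087] r 89.7mm phi 158.25 xyaw 157.71 tilt [-0.0002  0.     -1.    ] gap mm 39.97 Ftool [ 0.3907 -0.4589  0.6681] q6 -1.26
t 9.45 p [0.5481 0.0742 0.1087] r 89.6mm phi 157.59 xyaw 157.09 tilt [-0. -0. -1.] gap mm 39.66 Ftool [ 0.5537 -0.6079  0.2502] q6 -1.25
t 9.57 p [0.5485 0.0751 0.1087] r 89.7mm phi 156.97 xyaw 156.46 tilt [-0.0001 -0.     -1.    ] gap mm 39.41 Ftool [ 1.7857 -0.7548  0.3728] q6 -1.24
t 9.70 p [0.549  0.076  0.1087] r 89.6mm phi 156.30 xyaw 155.83 tilt [ 0.  0. -1.] gap mm 40.10 Ftool [ 1.008  -0.912  -0.0737] q6 -1.23
t 9.82 p [0.5494 0.0769 0.1087] r 89.6mm phi 155.68 xyaw 155.19 tilt [-0.  0. -1.] gap mm 40.01 Ftool [ 1.0651 -0.6044 -1.3716] q6 -1.21
t 9.95 p [0.5498 0.0778 0.1087] r 89.6mm phi 155.03 xyaw 154.57 tilt [-0.  0. -1.] gap mm 40.04 Ftool [-0.1196 -0.6462  0.1777] q6 -1.20
t 10.07 p [0.5502 0.0787 0.1087] r 89.6mm phi 154.39 xyaw 153.93 tilt [-0.  0. -1.] gap mm 40.36 Ftool [ 0.1116 -1.563   0.2206] q6 -1.19
t 10.20 p [0.5507 0.0796 0.1087] r 89.5mm phi 153.75 xyaw 153.30 tilt [ 0.  0. -1.] gap mm 40.17 Ftool [ 1.1022 -1.1412  0.0224] q6 -1.17
```

```bash

python3 -m crank '{"gripper":[4,4,4,4],"xyz":[[-0.003,0.23,0],[-0.003,0.23,0],[-0.003,0.23,0],[-0.003,0.23,0]],"twist":[[0,0,0.0262],[0,0,0.0262],[0,0,0.0262],[0,0,0.0262]]}' >/dev/null; python3 ok.py 3 &&
python3 -m crank '{"gripper":[4],"xyz":[[-0.001,0.1,0]],"twist":[[0,0,0.011]]}' >/dev/null && python3 ok.py 3 &&
python3 -m crank '{"gripper":[4],"xyz":[[-0.001,0.1,0]],"twist":[[0,0,0.011]]}' >/dev/null && python3 ok.py 3 &&
python3 -m crank '{"gripper":[4],"xyz":[[-0.001,0.1,0]],"twist":[[0,0,0.011]]}' >/dev/null && python3 ok.py 3 &&
python3 -m crank '{"gripper":[4],"xyz":[[-0.001,0.1,0]],"twist":[[0,0,0.011]]}' >/dev/null && python3 ok.py 3 &&
python3 -m crank '{"gripper":[4],"xyz":[[-0.001,0.1,0]],"twist":[[0,0,0.011]]}' >/dev/null && python3 ok.py 3 &&
python3 -m crank '{"gripper":[4],"xyz":[[-0.001,0.1,0]],"twist":[[0,0,0.011]]}' >/dev/null && python3 ok.py 3 &&
python3 -m crank '{"gripper":[4],"xyz":[[-0.001,0.1,0]],"twist":[[0,0,0.011]]}' >/dev/null && python3 ok.py 3 &&
python3 -m crank '{"gripper":[4],"xyz":[[-0.001,0.1,0]],"twist":[[0,0,0.011]]}' >/dev/null && python3 ok.py 3 &&
python3 -m crank '{"gripper":[4],"xyz":[[-0.001,0.1,0]],"twist":[[0,0,0.011]]}' >/dev/null && python3 ok.py 3 &&
python3 -m crank '{"gripper":[4],"xyz":[[-0.001,0.1,0]],"twist":[[0,0,0.011]]}' >/dev/null && python3 ok.py 3 &&
python3 -m crank '{"gripper":[4],"xyz":[[-0.001,0.1,0]],"twist":[[0,0,0.011]]}' >/dev/null && python3 ok.py 3 &&
python3 -m crank '{"gripper":[4],"xyz":[[-0.001,0.1,0]],"twist":[[0,0,0.011]]}' >/dev/null && python3 ok.py 3 &&
python3 -m crank '{"gripper":[4],"xyz":[[-0.001,0.1,0]],"twist":[[0,0,0.011]]}' >/dev/null && python3 ok.py 3 
```

```text
t 10.70 p [0.5553 0.0877 0.1087] r 89.5mm phi 147.80 xyaw 147.25 tilt [-0. -0. -1.] gap mm 39.71 Ftool [ 0.3128 -0.7501  0.5574] q6 -1.05
t 10.82 p [0.5558 0.0885 0.1087] r 89.5mm phi 147.16 xyaw 146.67 tilt [ 0. -0. -1.] gap mm 39.90 Ftool [ 0.957  -0.9241 -0.622 ] q6 -1.04
t 10.95 p [0.5563 0.0893 0.1087] r 89.5mm phi 146.58 xyaw 146.05 tilt [-0. -0. -1.] gap mm 39.82 Ftool [ 1.4685 -1.1993 -0.3318] q6 -1.03
t 11.07 p [0.5569 0.09   0.1087] r 89.4mm phi 145.97 xyaw 145.41 tilt [-0.  0. -1.] gap mm 40.05 Ftool [ 1.0656 -1.3907 -0.197 ] q6 -1.02
t 11.20 p [0.5574 0.0909 0.1087] r 89.4mm phi 145.34 xyaw 144.78 tilt [-0.0001 -0.     -1.    ] gap mm 40.03 Ftool [ 0.4468 -0.849   0.4861] q6 -1.00
t 11.32 p [0.5581 0.0917 0.1087] r 89.4mm phi 144.69 xyaw 144.15 tilt [-0. -0. -1.] gap mm 40.19 Ftool [ 0.2119 -1.1185  0.118 ] q6 -0.99
t 11.45 p [0.5586 0.0925 0.1087] r 89.4mm phi 144.04 xyaw 143.52 tilt [-0.0001 -0.     -1.    ] gap mm 39.81 Ftool [ 1.1822 -1.1813 -0.1989] q6 -0.98
t 11.57 p [0.5593 0.0933 0.1087] r 89.4mm phi 143.39 xyaw 142.89 tilt [ 0. -0. -1.] gap mm 39.88 Ftool [ 1.146
[... 179 characters left out ...]
 11.82 p [0.5605 0.0949 0.1087] r 89.4mm phi 142.10 xyaw 141.63 tilt [-0.0001  0.     -1.    ] gap mm 40.01 Ftool [ 0.0483 -0.9492  0.9829] q6 -0.94
t 11.95 p [0.5611 0.0957 0.1087] r 89.3mm phi 141.46 xyaw 141.00 tilt [-0.  0. -1.] gap mm 40.07 Ftool [-0.1239 -1.0683  0.2842] q6 -0.93
t 12.07 p [0.5618 0.0964 0.1087] r 89.3mm phi 140.81 xyaw 140.37 tilt [-0.  0. -1.] gap mm 40.13 Ftool [ 1.1046 -1.8915  0.3429] q6 -0.92
t 12.20 p [0.5624 0.0972 0.1087] r 89.3mm phi 140.19 xyaw 139.74 tilt [-0. -0. -1.] gap mm 39.77 Ftool [ 0.9331 -0.5583 -0.309 ] q6 -0.90
t 12.32 p [0.563  0.098  0.1087] r 89.3mm phi 139.54 xyaw 139.11 tilt [-0.  0. -1.] gap mm 39.80 Ftool [-0.5251 -1.0369  0.2923] q6 -0.89
```

```bash

python3 -m crank '{"gripper":[4],"xyz":[[-0.001,0.1,0]],"twist":[[0,0,0.011]]}' >/dev/null && python3 ok.py 3 &&
python3 -m crank '{"gripper":[4],"xyz":[[-0.001,0.1,0]],"twist":[[0,0,0.011]]}' >/dev/null && python3 ok.py 3 &&
python3 -m crank '{"gripper":[4],"xyz":[[-0.001,0.1,0]],"twist":[[0,0,0.011]]}' >/dev/null && python3 ok.py 3 &&
python3 -m crank '{"gripper":[4],"xyz":[[-0.001,0.1,0]],"twist":[[0,0,0.011]]}' >/dev/null && python3 ok.py 3 &&
python3 -m crank '{"gripper":[4],"xyz":[[-0.001,0.1,0]],"twist":[[0,0,0.011]]}' >/dev/null && python3 ok.py 3 &&
python3 -m crank '{"gripper":[4],"xyz":[[-0.001,0.1,0]],"twist":[[0,0,0.011]]}' >/dev/null && python3 ok.py 3 &&
python3 -m crank '{"gripper":[4],"xyz":[[-0.001,0.1,0]],"twist":[[0,0,0.011]]}' >/dev/null && python3 ok.py 3 &&
python3 -m crank '{"gripper":[4],"xyz":[[-0.001,0.1,0]],"twist":[[0,0,0.011]]}' >/dev/null && python3 ok.py 3 &&
python3 -m crank '{"gripper":[4],"xyz":[[-0.001,0.1,0]],"twist":[[0,0,0.011]]}' >/dev/null && python3 ok.py 3 &&
python3 -m crank '{"gripper":[4],"xyz":[[-0.001,0.1,0]],"twist":[[0,0,0.011]]}' >/dev/null && python3 ok.py 3
```

```text
t 12.45 p [0.5637 0.0987 0.1087] r 89.3mm phi 138.89 xyaw 138.47 tilt [ 0. -0. -1.] gap mm 39.60 Ftool [ 0.7778 -1.4621  0.4706] q6 -0.88
t 12.57 p [0.5644 0.0994 0.1087] r 89.3mm phi 138.25 xyaw 137.85 tilt [ 0.  0. -1.] gap mm 40.41 Ftool [ 0.1918 -0.8512  0.2165] q6 -0.87
t 12.70 p [0.5651 0.1002 0.1087] r 89.3mm phi 137.62 xyaw 137.22 tilt [-0.0001 -0.     -1.    ] gap mm 39.76 Ftool [ 0.0751 -2.7612  0.2303] q6 -0.86
t 12.82 p [0.5653 0.1001 0.1086] r 89.1mm phi 137.56 xyaw 136.60 tilt [-0.0014 -0.0015 -1.    ] gap mm 40.23 Ftool [ 0.4788 -7.5204 -2.1002] q6 -0.84
```

The lever now resists at the other end, so I'll hold here.

```bash

python3 -m crank '{"gripper":[4],"xyz":[[0,0,0]],"twist":[[0,0,0]]}' >/dev/null && python3 ok.py 10 &&
python3 -m crank '{"gripper":[4,4],"xyz":[[0,0,0],[0,0,0]],"twist":[[0,0,0],[0,0,0]]}' >/dev/null && python3 ok.py 10 &&
python3 -m crank '{"gripper":[4,4,4],"xyz":[[0,0,0],[0,0,0],[0,0,0]],"twist":[[0,0,0],[0,0,0],[0,0,0]]}' >/dev/null && python3 ok.py 10
python3 - <<'E'
from h import *
s,R,p=st(); 
# pad-face contact: post centre = offset along tool y from TCP; radius 90 from axis -> lever angles
def lev(p,yaw,side,g=40.0,r=.008,rad=.090,ax=AX):
    c,s_=np.cos(np.radians(yaw)),np.sin(np.radians(yaw)); X=np.array([c,s_]);Y=np.array([s_,-c])
    q=np.array(p)-ax; b=q@Y+side*(g/2e3-r); a=np.sqrt(rad**2-b*b); v=a*X+b*Y
    return np.degrees(np.arctan2(v[1],v[0]))%360
for ax in (AX,AX+[.002,0],AX+[0,.002],np.array([.6296,.0405])):
    h=lev([.5412,.0423],178.46,1,ax=ax); l=lev(p[:2],np.degrees(np.arctan2(R[1,0],R[0,0])),-1,ax=ax); print(ax,h,l,h-l,(h+l)/2)
E
```

```text
t 12.95 p [0.5652 0.1001 0.1086] r 89.1mm phi 137.60 xyaw 136.61 tilt [-0.0015 -0.0014 -1.    ] gap mm 39.97 Ftool [-0.2395 -5.3078 -2.0045] q6 -0.84
t 13.20 p [0.5652 0.1001 0.1086] r 89.1mm phi 137.58 xyaw 136.61 tilt [-0.0013 -0.0013 -1.    ] gap mm 40.28 Ftool [ 0.2913 -4.5641 -1.9648] q6 -0.84
t 13.57 p [0.5652 0.1001 0.1086] r 89.1mm phi 137.59 xyaw 136.61 tilt [-0.0013 -0.0013 -1.    ] gap mm 40.00 Ftool [ 0.5242 -5.2758 -2.343 ] q6 -0.84
t 13.57 p [0.5652 0.1001 0.1086] r 89.1mm phi 137.59 xyaw 136.61 tilt [-0.0013 -0.0013 -1.    ] gap mm 40.00 Ftool [ 0.5242 -5.2758 -2.343 ] q6 -0.84
[0.631 0.04 ] 170.87108914227767 145.25618136060885 25.61490778166882 158.06363525144326
[0.633 0.04 ] 170.90560822144212 146.1420216732309 24.763586548211237 158.52381494733652
[0.631 0.042] 172.15331101074145 146.19325061522477 25.960060395516678 159.1732808129831
[0.6296 0.0405] 171.1678303396898 144.8710064522284 26.296823887461414 158.0194183959591
```

Play is about 25.6° with the middle at about 158.06°. I'll drive the lever back up to the middle using the same finger as in the first push.

```bash

python3 -m crank '{"gripper":[4,4,4,4,4],"xyz":[[-0.012,-0.47,0],[-0.012,-0.47,0],[-0.012,-0.47,0],[-0.012,-0.47,0],[-0.012,-0.47,0]],"twist":[[0,0,-0.0524],[0,0,-0.0524],[0,0,-0.0524],[0,0,-0.0524],[0,0,-0.0524]]}' >/dev/null; python3 ok.py 3 &&
python3 -m crank '{"gripper":[4,4,4,4],"xyz":[[-0.008,-0.31,0],[-0.008,-0.31,0],[-0.008,-0.31,0],[-0.003,-0.15,0]],"twist":[[0,0,-0.035],[0,0,-0.035],[0,0,-0.035],[0,0,-0.0175]]}' >/dev/null
cat >> h.py <<'E'
def lev(p,yaw,side,g=40.0,r=.008,rad=.090,ax=AX):
    c,s_=np.cos(np.radians(yaw)),np.sin(np.radians(yaw)); X=np.array([c,s_]);Y=np.array([s_,-c])
    q=np.array(p)-ax; b=q@Y+side*(g/2e3-r); a=np.sqrt(rad**2-b*b); v=a*X+b*Y
    return np.degrees(np.arctan2(v[1],v[0]))%360
E
python3 -c "
from h import *
s,R,p=st();print(lev(p[:2],np.degrees(np.arctan2(R[1,0],R[0,0])),1))"
```

```text
t 14.20 p [0.5524 0.0818 0.109 ] r 89.0mm phi 151.96 xyaw 151.71 tilt [ 0.0013  0.0002 -1.    ] gap mm 40.06 Ftool [ 0.6161  0.6197 -0.6561] q6 -1.14
t 14.70 p [0.5481 0.072  0.109 ] r 88.9mm phi 158.86 xyaw 158.66 tilt [ 0.0015  0.0002 -1.    ] gap mm 40.53 Ftool [ 0.0105  0.4264 -0.1641] q6 -1.28
151.19687633935575
```

```bash

python3 -m crank '{"gripper":[4,4,4,4,4],"xyz":[[0.02,-0.31,0],[0.02,-0.31,0],[0.02,-0.31,0],[0,0,0],[0,0,0]],"twist":[[0,0,-0.035],[0,0,-0.035],[0,0,-0.035],[0,0,0],[0,0,0]]}' >/dev/null
python3 -c "
from h import *
s,R,p=st();print(lev(p[:2],np.degrees(np.arctan2(R[1,0],R[0,0])),1))"
```

```text
t 15.32 p [0.5439 0.0635 0.1087] r 90.2mm phi 164.89 xyaw 164.63 tilt [ 0. -0. -1.] gap mm 39.88 Ftool [-0.4828  0.9532 -0.4309] q6 -1.40
157.2352706263078
```

```bash

python3 -m crank '{"gripper":[4,4,4],"xyz":[[0,-0.13,0],[0,0,0],[0,0,0]],"twist":[[0,0,-0.0145],[0,0,0],[0,0,0]]}' >/dev/null
python3 -c "
from h import *
s,R,p=st();print(lev(p[:2],np.degrees(np.arctan2(R[1,0],R[0,0])),1))"
```

```text
t 15.70 p [0.5435 0.0622 0.1087] r 90.2mm phi 165.76 xyaw 165.50 tilt [ 0. -0. -1.] gap mm 40.28 Ftool [-0.5817  0.7008 -0.0438] q6 -1.42
158.10086452587288
```

```bash

python3 -m crank '{"gripper":[4,4,4,4,4],"xyz":[[0,0.6,0],[0,0.6,0],[0,0,-3.3],[0,0,-3.4],[0,0,-1]],"twist":[[0,0,0],[0,0,0],[0,0,0],[0,0,0],[0,0,0]]}'
python3 -m crank '{"gripper":[4,4,4],"xyz":[[0.54,-3.7,0],[0.54,-3.7,0],[0.54,-3.7,0]],"twist":[[0,0,0],[0,0,0],[0,0,0]]}' >/dev/null
python3 -m crank '{"gripper":[4,4,4,4,4],"xyz":[[0,0,0],[0,0,0],[0,0,0],[0,0,0],[0,0,0]],"twist":[[0,0,-0.151],[0,0,-0.151],[0,0,-0.151],[0,0,-0.151],[0,0,-0.151]]}' >/dev/null
python3 -m crank '{"gripper":[4],"xyz":[[0,0,0]],"twist":[[0,0,0]]}' >/dev/null
python3 -c "
from h import *
s,R,p=st()
print('to peg (tool mm)',1e3*R.T@(np.array([.504,-.030,.105])-p))
a=robot.snapshot('scene');b=robot.snapshot('top');print(px(a,p),px(b,p))
x=cv2.resize(a['frame'][150:330,240:380],(400,514));y=cv2.resize(b['frame'][150:330,240:380],(400,514));cv2.imwrite('pics/c4.png',np.hstack([x,y]))"
```

```text
t: 16.32
ee_pos: [0.5479, 0.0742, 0.1879]
eef_rot: [0.395, 3.113, 0.0]
contact_force: [0.8, -1.0, 0.4]
finger_gap: 0.454
t 17.45 p [ 0.5026 -0.0293  0.1847] r 145.9mm phi 208.36 xyaw 208.69 tilt [-0.0014  0.0004 -1.    ] gap mm 39.87 Ftool [ 0.6168  0.0976 -0.3299] q6 -2.37
to peg (tool mm) [-1.0011 -1.3749 79.7287]
(np.float64(325.3068274988706), np.float64(187.66463945988025)) (np.float64(328.82845577114847), np.float64(271.4696190558199))
```

View pics/c4.png

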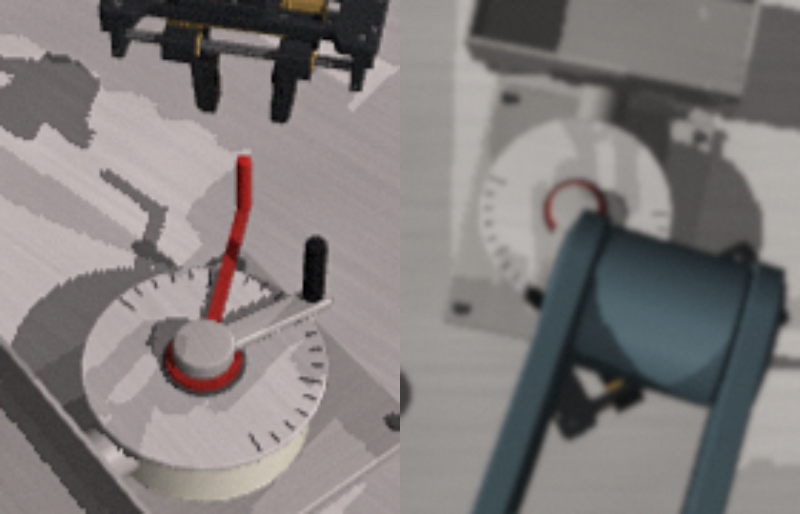

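The scene crop shows the peg top at (245,158), midway between the fingertips at (207,110) and (283,120). The lever is clear of them, so I'll descend and sweep the pointer back.

```bash

python3 -m crank '{"gripper":[4,4,4,4],"xyz":[[-0.1,-0.1,3.9],[0,0,3.9],[0,0,0],[0,0,0]],"twist":[[0,0,0],[0,0,0],[0,0,0],[0,0,0]]}'
python3 ok.py 3 && python3 -m crank '{"gripper":[4,4,4,4,4],"xyz":[[-0.02,0.76,0],[-0.02,0.76,0],[-0.02,0.76,0],[-0.02,0.76,0],[0,0,0]],"twist":[[0,0,0.0524],[0,0,0.0524],[0,0,0.0524],[0,0,0.0524],[0,0,0]]}' >/dev/null; python3 ok.py 3
```

```text
t: 18.05
ee_pos: [0.5051, -0.0302, 0.1088]
eef_rot: [-0.779, 3.043, -0.001]
contact_force: [-0.2, -1.0, 0.7]
finger_gap: 0.458
t 18.05 p [ 0.5051 -0.0302  0.1088] r 144.1mm phi 209.13 xyaw 208.71 tilt [ 0.001  -0.0003 -1.    ] gap mm 40.37 Ftool [ 0.6252 -0.7533 -0.7275] q6 -2.37
t 18.68 p [ 0.4939 -0.002   0.1096] r 143.4mm phi 197.02 xyaw 196.79 tilt [ 0.0033 -0.0008 -1.    ] gap mm 40.10 Ftool [-0.2254  0.4877 -0.3151] q6 -2.11
```

```bash

python3 -m crank '{"gripper":[4,4,4,4,4],"xyz":[[0,0.76,0],[-0.02,0.76,0],[-0.02,0.76,0],[-0.02,0.76,0],[-0.02,0.76,0]],"twist":[[0,0,0.0524],[0,0,0.0524],[0,0,0.0524],[0,0,0.0524],[0,0,0.0524]]}' >/dev/null; python3 ok.py 3 && 
python3 -m crank '{"gripper":[4,4,4,4,4],"xyz":[[0,0.76,0],[-0.02,0.76,0],[-0.02,0.76,0],[-0.02,0.76,0],[0,0,0]],"twist":[[0,0,0.0524],[0,0,0.0524],[0,0,0.0524],[0,0,0.0524],[0,0,0]]}' >/dev/null; python3 ok.py 3
python3 -c "
from h import *
s,R,p=st();print(lev(p[:2],np.degrees(np.arctan2(R[1,0],R[0,0])),-1,r=.006,rad=.145))
a=robot.snapshot('scene');cv2.imwrite('pics/s5.png',cv2.resize(a['frame'][150:300,230:430],(800,600)))"
```

```text
t 19.30 p [0.4873 0.0351 0.109 ] r 143.8mm phi 181.96 xyaw 181.69 tilt [ 0.002  -0.0007 -1.    ] gap mm 40.56 Ftool [ 0.8022 -1.2171 -0.1709] q6 -1.77
t 19.93 p [0.4894 0.0656 0.1088] r 143.9mm phi 169.74 xyaw 169.83 tilt [ 0.002  -0.0002 -1.    ] gap mm 39.81 Ftool [-0.0959 -0.0662 -0.0334] q6 -1.50
t 19.93 p [0.4894 0.0656 0.1088] r 143.9mm phi 169.74 xyaw 169.83 tilt [ 0.002  -0.0002 -1.    ] gap mm 39.81 Ftool [-0.0959 -0.0662 -0.0334] q6 -1.50
175.27836608398601
```

View pics/s5.png

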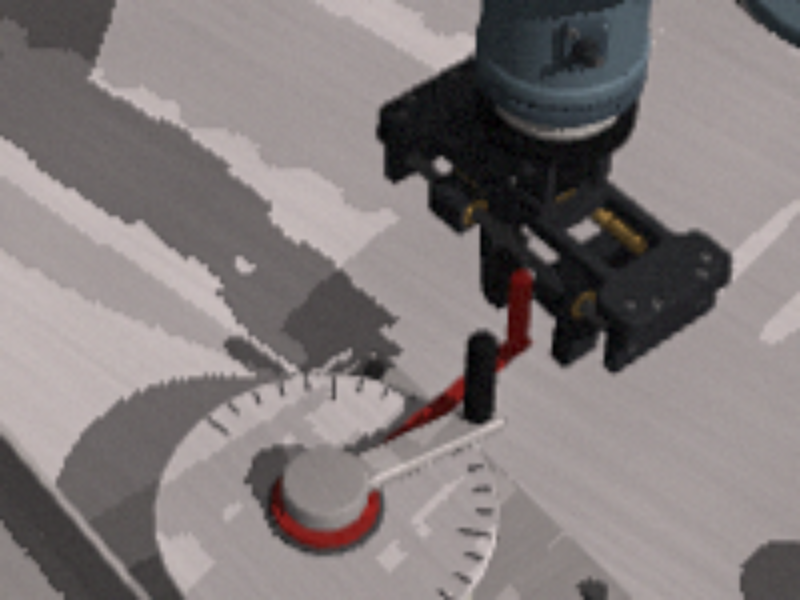

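The peg at (520,280) is following the trailing finger, while the post at (480,375) is untouched. About 17° are left.

```bash

python3 -m crank '{"gripper":[4,4,4,4],"xyz":[[0,0.76,0],[-0.02,0.76,0],[-0.02,0.76,0],[-0.02,0.76,0]],"twist":[[0,0,0.0524],[0,0,0.0524],[0,0,0.0524],[0,0,0.0524]]}' >/dev/null; python3 ok.py 3 && 
python3 -m crank '{"gripper":[4,4,4,4,4],"xyz":[[0,0.38,0],[-0.01,0.25,0],[-0.01,0.13,0],[0,0,0],[0,0,0]],"twist":[[0,0,0.026],[0,0,0.0175],[0,0,0.0087],[0,0,0],[0,0,0]]}' >/dev/null
python3 -c "
from h import *
s,R,p=st();print(lev(p[:2],np.degrees(np.arctan2(R[1,0],R[0,0])),-1,r=.006,rad=.145))"
```

```text
t 20.48 p [0.4971 0.0945 0.1081] r 144.6mm phi 157.86 xyaw 157.69 tilt [ 0.0004 -0.0003 -1.    ] gap mm 40.08 Ftool [ 0.7404 -2.1447  0.3428] q6 -1.23
t 21.10 p [0.4999 0.1017 0.1077] r 144.9mm phi 154.81 xyaw 154.74 tilt [-0.      0.0001 -1.    ] gap mm 39.93 Ftool [ 0.3825 -1.5515  0.2796] q6 -1.16
160.34640186891772
```

```bash

python3 -m crank '{"gripper":[4,4,4,4,4],"xyz":[[0,0.25,0],[-0.01,0.2,0],[0,0.12,0],[0,0,0],[0,0,0]],"twist":[[0,0,0.0175],[0,0,0.014],[0,0,0.008],[0,0,0],[0,0,0]]}' >/dev/null
python3 -c "
from h import *
s,R,p=st();print(lev(p[:2],np.degrees(np.arctan2(R[1,0],R[0,0])),-1,r=.006,rad=.145))"
python3 -m crank '{"gripper":[4,4,4,4,4],"xyz":[[0,-0.7,0],[0,-0.7,0],[0,0,-3],[0,0,-4],[0,0,-4]],"twist":[[0,0,0],[0,0,0],[0,0,0],[0,0,0],[0,0,0]]}'
python3 -m crank '{"gripper":[4,4,4,4,4],"xyz":[[5,4,0],[5,4,0],[5,4,0],[0,0,0],[0,0,0]],"twist":[[0,0,0],[0,0,0],[0,0,0],[0,0,0],[0,0,0]]}'
python3 -c "
from h import *
st()
a=robot.snapshot('scene');b=robot.snapshot('top')
x=cv2.resize(a['frame'][180:330,250:390],(400,429),interpolation=2);y=cv2.resize(b['frame'][160:310,240:380],(400,429),interpolation=2);cv2.imwrite('pics/c6.png',np.hstack([x,y]))"
```

```text
t 21.73 p [0.5027 0.1068 0.1078] r 144.7mm phi 152.49 xyaw 152.48 tilt [ 0.0003  0.     -1.    ] gap mm 39.73 Ftool [0.2872 0.1633 0.4452] q6 -1.11
158.03259735764323
t: 22.35
ee_pos: [0.4956, 0.0939, 0.2187]
eef_rot: [-0.748, -3.051, 0.0]
contact_force: [0.8, -0.8, -0.1]
finger_gap: 0.457
t: 22.98
ee_pos: [0.4204, 0.2655, 0.2177]
eef_rot: [0.746, 3.051, -0.001]
contact_force: [0.4, -1.1, 0.1]
finger_gap: 0.452
t 22.98 p [0.4204 0.2655 0.2177] r 308.5mm phi 133.05 xyaw 152.52 tilt [ 0.0002 -0.0006 -1.    ] gap mm 39.79 Ftool [-0.85   -0.7682 -0.0794] q6 -0.77
```

View pics/c6.png

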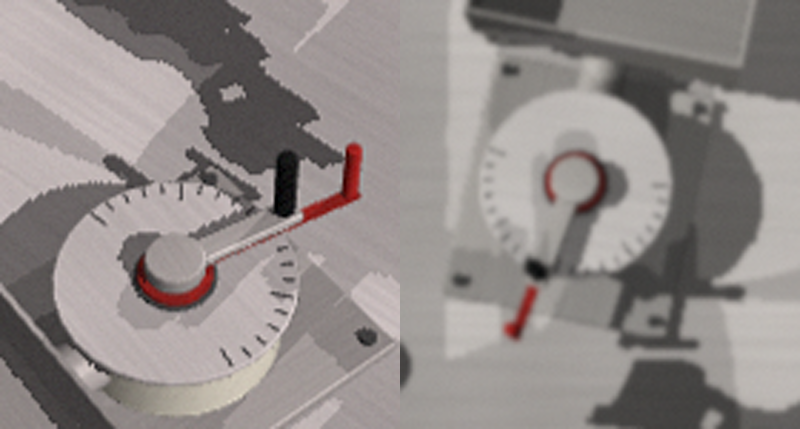

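The top view shows the hub at (576,180), the post at (536,268) and the peg at (515,330). The pointer lies under the lever and is aligned to the eye. Next I'll check that with numbers.

```bash
python3 - <<'E'
from h import *
ang=lambda p,ax:np.degrees(np.arctan2(p[1]-ax[1],p[0]-ax[0]))%360
def tri(a,b):
    A=np.zeros((3,3));B=np.zeros(3)
    for d,p in((S,a),(T,b)):
        o,r=ray(d,*p);r/=np.linalg.norm(r);M=np.eye(3)-np.outer(r,r);A+=M;B+=M@o
    return np.linalg.solve(A,B)
S=robot.snapshot("scene");T=robot.snapshot("top")
def comp(d,k,x0,y0,x1,y1):
    m=np.zeros((480,640),np.uint8); m[y0:y1,x0:x1]=mask(d["frame"],k)[y0:y1,x0:x1]
    n,l,s,c=cv2.connectedComponentsWithStats(m); i=1+s[1:,4].argmax(); v,u=np.nonzero(l==i); return u,v
# vertical rods in scene: centre line of the post / peg; cast onto mid-heights
u,v=comp(S,"black",335,225,365,262); print("post S",u.min(),u.max(),v.min(),v.max(),len(u))
for z,vv in((.155,v.min()+2.0),):
    uu=u[abs(v-vv)<2].mean(); pS=onz(S,uu,vv,z); 
ur,vr=comp(S,"red",352,225,380,262); print("red S",ur.min(),ur.max(),vr.min(),vr.max())
vv2=vr.min()+1.5; uu2=ur[abs(vr-vv2)<2].mean(); qS=onz(S,uu2,vv2,.135)
# top
ut,vt=comp(T,"black",278,245,296,262); pT=onz(T,ut.mean(),vt.mean(),.15); print("post T",ut.mean(),vt.mean(),len(ut))
ub,vb=comp(T,"red",270,255,295,285); print("red T",ub.min(),ub.max(),vb.min(),vb.max())
s=vb>=vb.max()-4; qT=onz(T,ub[s].mean(),vb[s].mean(),.13)
# red arm beyond post at z .082: straight fit, top view
w=(vb>258)&(vb<vb.max()-5); P=np.array([onz(T,a,b,.082)[:2] for a,b in zip(ub[w],vb[w])]); print("arm pts mean",P.mean(0),len(P))
for ax in(AX,[.6297,.0405]): print("axis",ax,"post S/T",ang(pS,ax),ang(pT,ax),"peg S/T",ang(qS,ax),ang(qT,ax),"arm",ang(P.mean(0),ax))
print(pS,pT,qS,qT,[np.hypot(*(x[:2]-AX)) for x in(pS,pT,qS,qT)])
E
```

```text
post S 346 353 233 255 155
red S 356 375 231 257
post T 287.5 254.0 24
red T 277 286 261 276
arm pts mean [0.5232 0.0841] 23
axis [0.631 0.04 ] post S/T 157.7755652772176 160.3927181412271 peg S/T 157.2369605167045 159.3409537234483 arm 157.76237929750297
axis [0.6297, 0.0405] post S/T 157.7566956071825 160.41512391778667 peg S/T 157.2199445939205 159.344700910778 arm 157.74785157040708
[0.5486 0.0737 0.155 ] [0.5459 0.0703 0.15  ] [0.4995 0.0952 0.135 ] [0.4981 0.0901 0.13  ] [np.float64(0.0889974164074359), np.float64(0.09029232471412306), np.float64(0.14261403260017977), np.float64(0.1420680714205598)]
```

```bash
python3 -c "
from h import *
a=robot.snapshot('scene');cv2.imwrite('pics/z7.png',cv2.resize(a['frame'][225:285,300:380],(800,600),interpolation=2))
for n,z,rs in (('lever',.095,(.0,.06,.1)),('ptr',.083,(.1,.13,.145)),('peg',.135,(.145,))):
  for r in rs:
    for t in (157,158.1,159):
      u,v=px(a,[AX[0]+r*np.cos(np.radians(t)),AX[1]+r*np.sin(np.radians(t)),z]);print(n,r,t,round((u-300)*10),round((v-225)*10))
"
```

```text
lever 0.0 157 101 448
lever 0.0 158.1 101 448
lever 0.0 159 101 448
lever 0.06 157 367 342
lever 0.06 158.1 364 338
lever 0.06 159 362 335
lever 0.1 157 539 273
lever 0.1 158.1 535 267
lever 0.1 159 531 261
ptr 0.1 157 537 309
ptr 0.1 158.1 532 303
ptr 0.1 159 528 297
ptr 0.13 157 663 258
ptr 0.13 158.1 657 250
ptr 0.13 159 652 243
ptr 0.145 157 725 233
ptr 0.145 158.1 718 224
ptr 0.145 159 713 217
peg 0.145 157 743 73
peg 0.145 158.1 736 64
peg 0.145 159 730 56
```

View pics/z7.png

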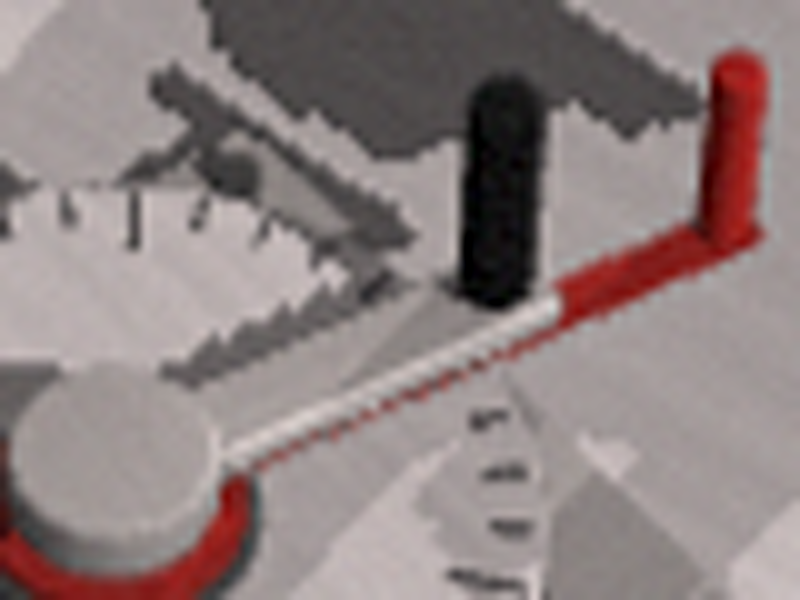

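The zoom shows a red sliver of nearly constant width along the lever's near edge, so the two are parallel within about 1°. A line fit on both edges will settle the rest.

```bash
python3 - <<'E'
from h import *
acc=[]
for i in range(4):
    a=robot.snapshot("scene"); f=a["frame"].astype(int)
    h=cv2.cvtColor(a["frame"],cv2.COLOR_BGR2HSV)
    sat=(f[:,:,2]-f[:,:,1])           # redness
    lo=[];br=[]
    for u in range(328,374):
        col=np.clip(sat[236:275,u],0,None).astype(float); g=f[236:275,u,1].astype(float)
        # red strip lower edge: last row with redness>40
        k=np.nonzero(col>35)[0]
        if len(k): lo.append((u,236+k[-1]))
        if u<354:
            k=np.nonzero((g>185)&(col<15))[0]; k=k[(abs(236+k-(271.5-.463*(u-322.5)))<4)]
            if len(k): br.append((u,236+k.mean()))
    lo=np.array(lo,float);br=np.array(br,float)
    def d(pts,z):
        P=np.array([onz(a,u,v,z)[:2] for u,v in pts]); vx,vy,x,y=cv2.fitLine(P.astype(np.float32),cv2.DIST_HUBER,0,.001,.001).ravel()
        off=abs((AX-[x,y])@np.array([-vy,vx])); return np.degrees(np.arctan2(vy,vx))%180,off*1e3
    acc.append((*d(br,.09),*d(lo,.080),len(br),len(lo)))
print(np.array(acc))
E
```

```text
[[159.8721   8.6898 159.3518   7.8065  15.      39.    ]
 [160.2695   9.0223 159.3518   7.8065  18.      39.    ]
 [159.8172   8.5948 159.3518   7.8065  18.      39.    ]
 [159.4914   8.0856 159.3518   7.8065  18.      39.    ]]
```

```bash
python3 -c "
from h import *
st();print(robot.sign_off())"
```

```text
t 23.43 p [0.4207 0.2654 0.2177] r 308.2mm phi 133.02 xyaw 152.40 tilt [-0.0001 -0.     -1.    ] gap mm 40.17 Ftool [ 0.3523 -0.4427  0.421 ] q6 -0.77
the job is handed in; nothing more can be done
None
```

I felt the lever's play at both ends, left the lever in its middle, brought the red pointer into line with it, and handed the job in at 23.4 s with the arm clear.

- **Pointer side:** the lever firmly resisted at about 170.9° (world angle about the dial axis). I held it there for over 1 s at 4 to 6.5 N.
- **Other side:** it resisted at about 145.3°. There was one brief reading of 7.5 N, then I held it for about 0.75 s at around 5 N. No reading came near the 16 N that would force the shaft.
- **Lever:** the play came to about 25.6°, with its middle at 158.06°. By the arm's own position I left the lever at 158.1°.
- **Pointer:** I pushed it to 158.0° by the arm's own position, then backed the gripper off and lifted clear.

**Last checks:** the zoomed picture shows the pointer running parallel under the lever. The camera fits put the pointer slightly to the far side of the lever: about 0.5° in the scene view and 1° in the coarser top view. The arm's own readings put the two 0.1° apart. I took this difference as measuring error and made no correction. Camera readings of the lever's own angle differ by view (157.8° and 160.4°), so its place in the play rests on the arm's readings.

I did not check the tray, jar and cutter again at the end. The moves stayed clear of them, and the only contact forces I read were at the post and peg.

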